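Hang the red picking headset over the bench rail

TASK

Hang the red headset over the horizontal steel bar of the little rail, near the middle of the bar, so that it hangs freely and straight with its band square across the bar and one ear cup on each side. Leave the blue headset standing where it is.

Things in the scene. Friction and masses are not known exactly. Their poses are not given: they have to be found in the camera images.
- red_headset_grip (a point): Centre of the red radio pack on the crown of the red headset (rigid, about 180 g, standing upright on its ear cups). Pack: a block 44 mm in x, 30 mm in y, 34 mm high, its centre 137 mm above the bottom of the cups. Axes: z up, x from cup to cup, y along the band's width. Grasp: pinch the pack from above across its 30 mm width, above the band. Either way round on the bar is fine.
- red_headset_band (a point): Underside of the red headset's band at the crown, 22 mm below the pack centre; same axes. The black band is a half-circle arch, 24 mm wide (y), 5 mm thick. Red and black cups 62 mm high, 60 mm in y, span 44 to 73 mm either side in x: opening 88 mm. A thin mic boom runs low from the +x cup to y = 63 mm. Fingertips above this point clear the bar.
- blue_headset_grip (a point): Centre of the blue radio pack of the blue headset, which has the same shape, size and axes as the red one; a bystander to be left alone.
- bar_top (a point): Top of the steel bar at mid-length, 140 mm above the bench. Axes: y along the bar, x across it, z up. The bar: round, 16 mm thick, 260 mm long, a yellow knob at each end, fixed on posts 16 mm thick, 120 mm either side of this point, on dark foot plates 90 x 45 x 8 mm. Free space below between the posts. A hung headset has its pack centre 22 mm above this point, cups 25 mm above the bench.
Mind the look-alikes: they are no part of the job. What is shaped like the part that bears red_headset_grip but green or turquoise is not meant.

How it is judged (in metres and radians):
At the end, for the whole second after the job is handed in: The red headset hangs at rest on the bar: pack centre within 20 mm of the bar's line, within 50 mm of its middle along it, 12 to 32 mm above the bar's top, the band square across the bar within 15 degrees, the headset upright within 11 degrees, its weight on the rail (x of red_headset_grip in the frame of bar_top between -0.02 and 0.02 m and y of red_headset_grip in the frame of bar_top between -0.05 and 0.05 m and z of red_headset_grip in the frame of bar_top between 0.012 and 0.032 m and angle between the y axis of red_headset_grip and the y axis of bar_top, either way round below 0.26 rad and angle between red_headset_grip's own z axis and vertical below 0.2 rad and contact force between red_headset and rail above 0.5 N and linear speed of red_headset below 0.03 m/s); the robot touches nothing.
It fails at once if the blue headset is moved by more than 20 mm (distance of blue_headset_grip from where it was at the start of the episode above 0.02 m).
It also fails if it takes over 48 s, if anything falls off the work surface, if the arm or the gripper's body presses on something with over 40 N, if the wrist force passes 120 N, or if a joint passes its speed limit or range.

ROBOT

A 7-joint arm with a two-finger parallel gripper is mounted at the origin on the work surface. World frame = base frame: x ahead of the robot, y to its left, z up, the work surface at z = 0. Lengths are in mm, angles in rad, forces in N, time in s.
With the tool pointing down it reaches from about 400 to 750 mm from the base axis. Payload 19.5 kg.
Tool frame: the origin (TCP) lies between the finger pads; the fingertips stand 17 mm ahead of it and the grasp point (between the pads) lies 2 mm behind it; z points along the fingers, x is the direction in which the jaws open and shut, and the axes are right-handed (so a half turn about z gives the same grasp; the last joint's range is limited). The gripper opens to 85 mm and grips with 20 to 120 N. Pads are 22 mm wide; open, the fingers measure 114 mm over their backs; the gripper's body (76 mm by 85 mm) begins 54 mm behind the grasp point. The pads swing forward as they close: fully open they stand 13 mm farther back than shut.
Start: joints at [-1.314, 0.707, -0.028, 1.485, 0.022, 0.951, -0.075], TCP at [169.253, 549.5, 248.268] pointing down, gripper open.
Joint ranges: [-2.71, 2.71], [-0.32, 2.16], [-1.57, 1.52], [0, 2.45], [-1.46, 4.6], [0, 2.02], [-2.83, 2.83]. Speed limits (rad/s): [1.89, 1.89, 2.57, 2.57, 3.01, 3.01, 3.01].

INTERFACE

Orientations are given as a rotation vector (axis times angle).
In Python, from rig import manip, optics gives the robot as it stands.
- The arm moves only by the tool arm_command, never from a script. Its argument "deltas" is a list of rows, each an object with "delta_rot": the turn, a rotation vector about the world's x, y, z in degrees, a list of three; "xyz": the shift along the world's x, y, z in mm, a list of three; "gripper": the opening, from 0 (shut) to 1 (fully open). A call has 1 to 12 rows; each row shifts and turns the pose as measured when the row begins; what a row does not reach is not made up. A row lasts 1/8 s, in which the tool goes at most 62.5 mm and 10.7 degrees, less where a joint would pass 70% of its speed; a pose out of reach is approached as far as the arm can. A call with a gripper value outside its range is refused whole. The fingers move at their own pace and stop on an object; "squeeze" is the grip in N (left out, the last holds). Time passes only in rows, so rows that do not move let the fingers close. It gives the time, the measured TCP pose, the force and the opening at its end, in the units of the state.
- manip.state(): the state, without advancing time (a new reading comes with each control period).
- optics.read_camera(name): name is "side" or "top"; returns the picture (480x640x3 uint8, red, green, blue); there is no depth.
- optics.camera_model(name): a dict with "vertical_fov" (degrees; the focal length in pixels is half the picture's height over the tangent of half this angle, whatever the lens; pixels are square), "cx", "cy" (the principal point, pixels), "dist" ([k1, k2, p1, p2, k3] as OpenCV has them; the pictures are not rectified), "world_from_camera" (4x4, takes a point from camera to world coordinates). Camera axes: x right, y up, looking along -z (the intrinsics and any distortion apply to the point x, -y, -z); pixel columns grow to the right and rows downward; lengths in mm; the calibration is good to about 2 mm. A picture is of the moment at which its call begins. camera_model takes no time and is no camera call.
- manip.close_job(): hands the job in, once; it reports no verdict.
The state is a dict: "time": time; "q": joint angles; "qvel": joint speeds; "joint_efforts": joint torques, N m; "tcp_pos": TCP position; "tool_rot": TCP orientation; "wrist_force": force on the tool from outside, world axes, zero at the start; "moment": the same for the moment, N m; "opening": finger opening in mm.
Only numpy, scipy, OpenCV 4.12 (cv2) and the standard library are available. Lean on these libraries where they do the work, as an engineer would, in place of code of your own. Each camera call takes 0.05 s, during which the arm holds its last target. There are 200 camera calls.

## Working session

There is one attempt and no reset: what is moved stays moved. The work goes in short steps, Python scripts to look and compute and a tool call to move; the robot and the scene stay as the last step left them, time stands still between calls to the robot, and variables do not carry over. Pictures are saved under pics/ and viewed, about 8 in all and at most 12, crops included, and the job is handed in when it is done.

Besides the shell and the picture viewer there is one more tool, called after "Emit:" by a JSON object that holds its "fn" and its "kwargs". arm_command: Moves the arm, as the interface text tells. Its arguments: {"type":"object","properties":{"deltas":{"type":"array","items":{"type":"object","properties":{"delta_rot":{"type":"array","items":{"type":"number"}},"xyz":{"type":"array","items":{"type":"number"}},"gripper":{"type":"number"}}}},"squeeze":{"type":"number"}},"required":["deltas"]}

```bash
mkdir -p pics; cat > h.py <<'E'
import numpy as np, cv2
from rig import manip, optics
def K(m):
    f=240/np.tan(np.radians(m["vertical_fov"])/2)
    return np.array([[f,0,m["cx"]],[0,f,m["cy"]],[0,0,1.]])
def ray(name,uv):
    m=optics.camera_model(name);T=np.array(m["world_from_camera"])
    p=cv2.undistortPoints(np.array(uv,float).reshape(-1,1,2),K(m),np.array(m["dist"],float)).reshape(-1,2)
    d=np.c_[p[:,0],-p[:,1],-np.ones(len(p))]@T[:3,:3].T
    return T[:3,3],d
def onz(name,uv,z):
    o,d=ray(name,uv); return o+d*((z-o[2])/d[:,2])[:,None]
def proj(name,P):
    m=optics.camera_model(name);T=np.array(m["world_from_camera"])
    c=(np.array(P,float).reshape(-1,3)-T[:3,3])@T[:3,:3]
    c=c*[1,-1,-1]
    return cv2.projectPoints(c.reshape(-1,1,3),np.zeros(3),np.zeros(3),K(m),np.array(m["dist"],float))[0].reshape(-1,2)
def snap(name,fn):
    im=np.array(optics.read_camera(name)); cv2.imwrite("pics/"+fn,im[:,:,::-1]); return im
E
python3 - <<'E'
from h import *
np.set_printoptions(precision=2,suppress=True)
for n in("top","side"):
    snap(n,n+"0.png"); m=optics.camera_model(n); print(m)
print(manip.state())
E
```

```text
{'vertical_fov': 52.61809608924372, 'cx': 317.4011652501062, 'cy': 233.23450766771413, 'dist': array([-0.1,  0. ,  0. ,  0. ,  0. ]), 'world_from_camera': array([[   0.01,    0.99,   -0.17,  316.36],
       [  -1.  ,    0.02,    0.01,  -59.87],
       [   0.02,    0.17,    0.99, 1075.94],
       [   0.  ,    0.  ,    0.  ,    1.  ]])}
{'vertical_fov': 51.25748847512375, 'cx': 317.6102700131467, 'cy': 233.49047630984066, 'dist': array([0.04, 0.  , 0.  , 0.  , 0.  ]), 'world_from_camera': array([[   0.99,    0.09,   -0.07,  404.96],
       [  -0.11,    0.66,   -0.74, -791.96],
       [  -0.02,    0.74,    0.67,  776.49],
       [   0.  ,    0.  ,    0.  ,    1.  ]])}
{'time': 0.1, 'q': array([-1.31,  0.71, -0.03,  1.48,  0.02,  0.95, -0.08]), 'qvel': array([ 0., -0., -0., -0.,  0., -0., -0.]), 'joint_efforts': array([  0.  , -88.43,   1.24, -23.65,   0.02,   0.01,  -0.  ]), 'tcp_pos': array([169.24, 549.31, 247.88]), 'tool_rot': array([ 2.53,  1.87, -0.  ]), 'wrist_force': array([-0.39,  0.52, -0.69]), 'moment': array([-0.02,  0.02, -0.06]), 'opening': 85.19037541815072}
```

View pics/top0.png

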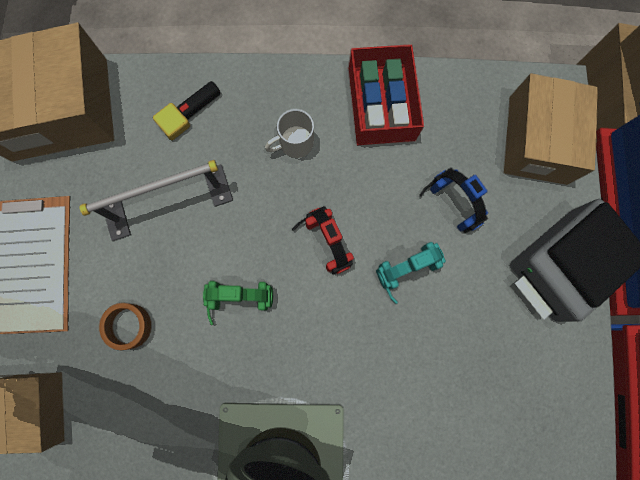

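View pics/side0.png

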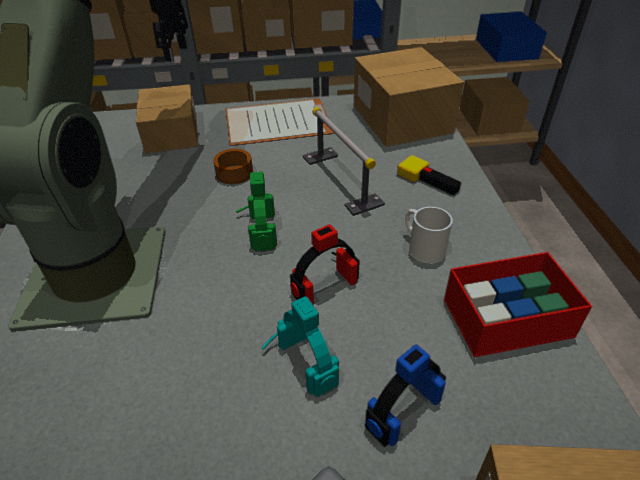

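The red headset is at top (330,240) / side (325,265). Its look-alikes are green at top (237,296), turquoise at (412,268) and blue at (462,200). Only the one at (330,240) is red with a black band, so I'll measure it and confirm with a crop.

```bash
python3 - <<'E'
from h import *
np.set_printoptions(precision=1,suppress=True)
t=cv2.imread("pics/top0.png"); s=cv2.imread("pics/side0.png")
def hs(im,lo,hi): return cv2.inRange(cv2.cvtColor(im,cv2.COLOR_BGR2HSV),np.array(lo),np.array(hi))
def comps(mask,box,amin=15):
    x0,y0,x1,y1=box; m=np.zeros_like(mask); m[y0:y1,x0:x1]=mask[y0:y1,x0:x1]
    n,l,st,c=cv2.connectedComponentsWithStats(m)
    return [(c[i],st[i]) for i in range(1,n) if st[i][4]>=amin]
red=lambda im: hs(im,(0,130,60),(8,255,255))|hs(im,(172,130,60),(180,255,255))
for nm,im,rb,kbs in(("top",t,(290,190,370,290),[(75,195,100,220),(200,155,225,175)]),("side",s,(280,215,370,310),[(305,95,330,120),(360,150,380,175)])):
    print(nm)
    for c,st in comps(red(im),rb): print(" red",c,st)
    for kb in kbs:
        for c,st in comps(hs(im,(18,100,80),(35,255,255)),kb,8): print(" knob",c,st,onz(nm,[c],132))
print("tcp px",proj("top",[169,549,248]),proj("side",[169,549,248]))
a=cv2.resize(t[180:290,280:380],None,fx=5,fy=5,interpolation=cv2.INTER_CUBIC)[:, :400]
b=cv2.resize(s[215:325,275:375],None,fx=4,fy=5,interpolation=cv2.INTER_CUBIC)
cv2.imwrite("pics/crop.png",np.hstack([a,b]))
E
```

```text
top
 red [330.  228.8] [320 209  22  36 324]
 red [310.2 221.4] [306 216  11  13  96]
 red [349.2 256.5] [346 253   8   9  50]
 red [331. 265.] [326 260  11  12  85]
 red [342.9 269.5] [337 266  13   8  33]
 knob [ 83.5 209.3] [ 80 204   9  11  71] [[522.8 402.9 132. ]]
 knob [212.5 165.6] [208 160  10  12  78] [[617.2 143.  132. ]]
side
 red [324.1 238.4] [312 224  26  28 451]
 red [346.7 265.6] [336 247  22  38 516]
 red [308.1 288.3] [302 275  12  29 179]
 red [294.5 289.1] [291 282   8  15  81]
 knob [315.6 109.8] [313 107   8   9  33] [[519.7 407.7 132. ]]
 knob [369.9 162.3] [365 158  11  11  81] [[615.8 145.5 132. ]]
tcp px [[-39.4 392.4]] [[176.7  52.9]]
```

View pics/crop.png

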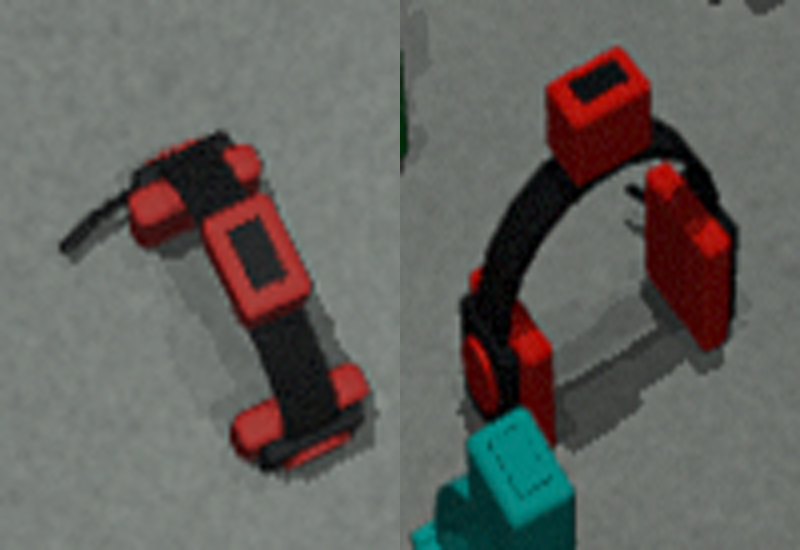

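The crop confirms it: a red pack with a dark inset (top crop (258,251), side crop (599,82)), on a black band with red cups, standing upright and clear of its neighbours.

```bash
python3 - <<'E'
from h import *
np.set_printoptions(precision=1,suppress=True)
sc=lambda c:np.array(c,float)/5+[280-.4,180-.4]
ss=lambda c:(np.array(c,float)-[400,0])/[4,5]+[275-.4,215-.4]
T=onz("top",sc([[227,227],[258,215],[289,275],[258,288]]),154); S=onz("side",ss([[567,82],[618,57],[630,80],[583,104]]),154)
print(T.mean(0),S.mean(0)); 
for P in(T,): 
  d=(P[3]+P[2]-P[0]-P[1]); print(np.degrees(np.arctan2(d[1],d[0])), np.linalg.norm(P[1]-P[2]),np.linalg.norm(P[1]-P[0]))
d=S[1]-S[0]+S[2]-S[3]; print(np.degrees(np.arctan2(d[1],d[0])))
def tri(a,b):
  o1,d1=ray("top",[a]);o2,d2=ray("side",[b]);d1=d1[0];d2=d2[0]
  t=np.linalg.lstsq(np.c_[d1,-d2],o2-o1,rcond=None)[0];p=o1+d1*t[0];q=o2+d2*t[1];return (p+q)/2,np.linalg.norm(p-q)
print(tri(sc([258,251]),ss([599.5,81])))
a=tri([83.5,209.3],[315.6,109.8]);b=tri([212.5,165.6],[369.9,162.3]);print(a,b,(a[0]+b[0])/2)
d=a[0]-b[0];print(np.degrees(np.arctan2(d[1],d[0])))
# arc ends / cups axis in top: black caps
E
```

```text
[484.3 -98.2 154. ] [482.5 -97.6 154. ]
-152.67318639200857 26.362034582308805 12.93606492300951
23.620291244182717
(array([483.3, -98.2, 154.6]), np.float64(1.8614460962690573))
(array([520.5, 400.7, 136. ]), np.float64(2.965147871822054)) (array([615.7, 142.3, 134.5]), np.float64(1.292895949171135)) [568.1 271.5 135.2]
110.22229573190724
```

Emit:
{"fn": "arm_command", "kwargs": {"deltas": [{"xyz": [30, -46, 5], "delta_rot": [0, 0, -10.5], "gripper": 1}, {"xyz": [30, -46, 5], "delta_rot": [0, 0, -10.5], "gripper": 1}, {"xyz": [30, -46, 5], "delta_rot": [0, 0, -10.5], "gripper": 1}, {"xyz": [30, -46, 0], "delta_rot": [0, 0, -10.5], "gripper": 1}, {"xyz": [30, -46, 0], "delta_rot": [0, 0, -10.5], "gripper": 1}, {"xyz": [30, -46, 0], "delta_rot": [0, 0, -10.5], "gripper": 1}, {"xyz": [30, -46, 0], "delta_rot": [0, 0, -10.5], "gripper": 1}, {"xyz": [17, -54, 0], "delta_rot": [0, 0, -10.5], "gripper": 1}, {"xyz": [17, -54, 0], "delta_rot": [0, 0, -10.5], "gripper": 1}, {"xyz": [17, -54, 0], "delta_rot": [0, 0, -10.5], "gripper": 1}, {"xyz": [17, -54, 0], "delta_rot": [0, 0, -10.5], "gripper": 1}, {"xyz": [0, 0, 0], "delta_rot": [0, 0, 0], "gripper": 1}]}}

```text
time: 1.6
tcp_pos: [451.9, -7.7, 261.6]
tool_rot: [-2.896, 1.216, -0.0]
wrist_force: [-0.0, 1.1, -0.8]
opening: 85.2
```

```bash
cat >> h.py <<'E'
def rep():
    from scipy.spatial.transform import Rotation as R
    s=manip.state(); M=R.from_rotvec(s["tool_rot"]).as_matrix()
    print(s["time"],"tcp",s["tcp_pos"].round(1),"xdir",np.degrees(np.arctan2(M[1,0],M[0,0])).round(1),"z",M[:,2].round(3),"F",s["wrist_force"].round(1),"open",round(s["opening"],1),"q",s["q"].round(2))
E
python3 -c "from h import *;rep()"
```

```text
1.6 tcp [451.9  -7.7 261.6] xdir -45.6 z [ 0.     0.001 -1.   ] F [-0.   1.1 -0.8] open 85.2 q [-0.35  0.56  0.5   1.9  -0.37  0.78 -0.44]
```

Emit:
{"fn": "arm_command", "kwargs": {"deltas": [{"xyz": [11, -30, 0], "delta_rot": [0, 0, -6], "gripper": 1}, {"xyz": [11, -30, 0], "delta_rot": [0, 0, -6], "gripper": 1}, {"xyz": [10, -30, 0], "delta_rot": [0, 0, -5.3], "gripper": 1}, {"xyz": [0, 0, -30], "delta_rot": [0, 0, 0], "gripper": 1}, {"xyz": [0, 0, -25], "delta_rot": [0, 0, 0], "gripper": 1}, {"xyz": [0, 0, 0], "delta_rot": [0, 0, 0], "gripper": 1}]}}

```text
time: 2.35
tcp_pos: [484.5, -97.0, 204.4]
tool_rot: [-2.678, 1.639, 0.004]
wrist_force: [0.8, 0.4, 0.7]
opening: 85.4
```

```bash
python3 -c "
from h import *;rep()
t=snap('top','t2.png');s=snap('side','s2.png')
a=cv2.resize(t[170:290,270:370],(400,480));b=cv2.resize(s[190:310,270:370],(400,480))
cv2.imwrite('pics/c2.png',np.hstack([a,b])[:,:,::-1])"
```

```text
2.35 tcp [484.5 -97.  204.4] xdir -63.0 z [-0.001  0.003 -1.   ] F [0.8 0.4 0.7] open 85.4 q [-0.14  0.71  0.5   1.84 -0.5   0.72 -0.45]
```

View pics/c2.png

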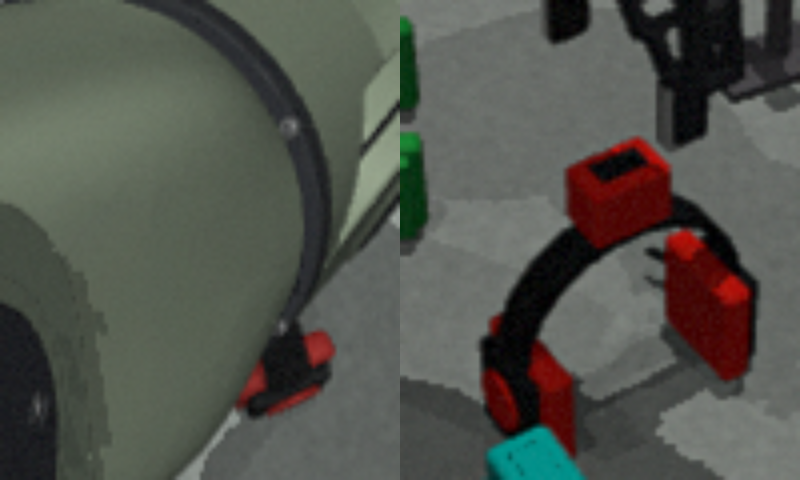

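The side crop shows the fingertips at (565,20) and (685,115), straddling the red pack at (620,190). Next is the descent and grip.

Emit:
{"fn": "arm_command", "kwargs": {"deltas": [{"xyz": [-1, -1, -22], "delta_rot": [0, 0, 0], "gripper": 1}, {"xyz": [0, 0, -20], "delta_rot": [0, 0, 0], "gripper": 1}, {"xyz": [0, 0, -12], "delta_rot": [0, 0, 0], "gripper": 1}, {"xyz": [0, 0, -7], "delta_rot": [0, 0, 0], "gripper": 1}, {"xyz": [0, 0, -2], "delta_rot": [0, 0, 0], "gripper": 1}, {"xyz": [0, 0, 0], "delta_rot": [0, 0, 0], "gripper": 0.5}, {"xyz": [0, 0, 0], "delta_rot": [0, 0, 0], "gripper": 0.2}, {"xyz": [0, 0, 0], "delta_rot": [0, 0, 0], "gripper": 0.2}, {"xyz": [0, 0, 0], "delta_rot": [0, 0, 0], "gripper": 0.2}, {"xyz": [0, 0, 0], "delta_rot": [0, 0, 0], "gripper": 0.2}], "squeeze": 40}}

```text
time: 3.7
tcp_pos: [486.6, -97.1, 146.5]
tool_rot: [-2.676, 1.632, -0.01]
wrist_force: [0.2, 0.7, -2.1]
opening: 29.1
```

```bash
python3 -c "
from h import *;rep()"
```

```text
3.7 tcp [486.6 -97.1 146.5] xdir -62.7 z [ 0.009  0.002 -1.   ] F [ 0.2  0.7 -2.1] open 29.1 q [-0.09  0.79  0.41  1.9  -0.58  0.55 -0.38]
```

Emit:
{"fn": "arm_command", "kwargs": {"deltas": [{"xyz": [0, 0, 10], "delta_rot": [0, 0, 0], "gripper": 0.2}, {"xyz": [0, 0, 25], "delta_rot": [0, 0, 0], "gripper": 0.2}, {"xyz": [0, 0, 35], "delta_rot": [0, 0, 0], "gripper": 0.2}, {"xyz": [0, 0, 40], "delta_rot": [0, 0, 0], "gripper": 0.2}, {"xyz": [0, 0, 40], "delta_rot": [0, 0, 0], "gripper": 0.2}, {"xyz": [0, 0, 35], "delta_rot": [0, 0, 0], "gripper": 0.2}, {"xyz": [0, 0, 20], "delta_rot": [0, 0, 0], "gripper": 0.2}, {"xyz": [0, 0, 0], "delta_rot": [0, 0, 0], "gripper": 0.2}], "squeeze": 60}}

```text
time: 4.7
tcp_pos: [484.4, -98.1, 362.2]
tool_rot: [-2.676, 1.636, -0.012]
wrist_force: [0.2, 0.3, -2.7]
opening: 28.8
```

```bash
python3 -c "
from h import *;rep()
t=snap('top','t3.png');s=snap('side','s3.png')
cv2.imwrite('pics/c3.png',np.hstack([t[:,:400],s[:,150:550]])[:,:,::-1])"
```

```text
4.7 tcp [484.4 -98.1 362.2] xdir -62.9 z [ 0.009  0.    -1.   ] F [ 0.2  0.3 -2.7] open 28.8 q [-0.23  0.52  0.65  1.58 -0.34  1.15 -0.6 ]
```

View pics/c3.png

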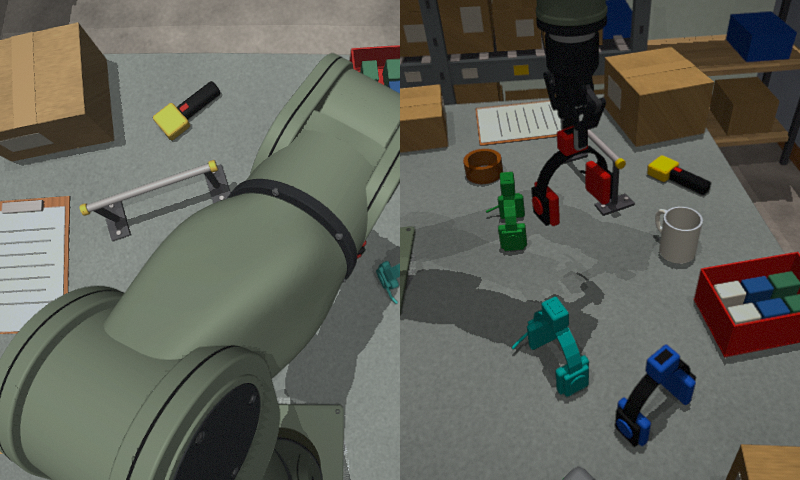

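Held upright, pack at right crop (573,140), cups clear. I'm moving it above the bar.

Emit:
{"fn": "arm_command", "kwargs": {"deltas": [{"xyz": [6, 24, 0], "delta_rot": [0, 0, -1], "gripper": 0.2}, {"xyz": [11, 45, 0], "delta_rot": [0, 0, -1], "gripper": 0.2}, {"xyz": [12, 50, 0], "delta_rot": [0, 0, -1], "gripper": 0.2}, {"xyz": [12, 50, 0], "delta_rot": [0, 0, -1], "gripper": 0.2}, {"xyz": [12, 50, 0], "delta_rot": [0, 0, -1], "gripper": 0.2}, {"xyz": [12, 50, 0], "delta_rot": [0, 0, -1], "gripper": 0.2}, {"xyz": [10, 45, 0], "delta_rot": [0, 0, -1], "gripper": 0.2}, {"xyz": [7, 33, 0], "delta_rot": [0, 0, 0], "gripper": 0.2}, {"xyz": [4, 18, 0], "delta_rot": [0, 0, 0], "gripper": 0.2}, {"xyz": [0, 0, 0], "delta_rot": [0, 0, 0], "gripper": 0.2}, {"xyz": [0, 0, 0], "delta_rot": [0, 0, 0], "gripper": 0.2}]}}

```text
time: 6.18
tcp_pos: [568.2, 277.9, 347.6]
tool_rot: [2.558, -1.805, -0.007]
wrist_force: [0.3, -0.2, -2.5]
opening: 29.1
```

```bash
python3 -c "
from h import *;rep()"
```

```text
6.175 tcp [568.2 277.9 347.6] xdir -70.4 z [-0.01  -0.006 -1.   ] F [ 0.3 -0.2 -2.5] open 29.1 q [-0.75  0.81  0.69  1.05 -0.48  1.44 -1.39]
```

Emit:
{"fn": "arm_command", "kwargs": {"deltas": [{"xyz": [3, -4, -20], "delta_rot": [0, 0, 0.5], "gripper": 0.2}, {"xyz": [0, 0, -20], "delta_rot": [0, 0, 0], "gripper": 0.2}, {"xyz": [0, 0, 0], "delta_rot": [0, 0, 0], "gripper": 0.2}]}}

```text
time: 6.55
tcp_pos: [571.2, 271.1, 306.6]
tool_rot: [2.563, -1.798, -0.007]
wrist_force: [-0.7, 0.8, -1.4]
opening: 28.9
```

```bash
python3 -c "
from h import *;rep()
t=snap('top','t4.png');s=snap('side','s4.png')
a=cv2.resize(t[100:280,50:250],(400,360),interpolation=2);b=cv2.resize(s[40:220,250:450],(400,360),interpolation=2)
cv2.imwrite('pics/c4.png',np.hstack([a,b])[:,:,::-1])"
```

```text
6.55 tcp [571.2 271.1 306.6] xdir -70.1 z [-0.01  -0.006 -1.   ] F [-0.7  0.8 -1.4] open 28.9 q [-0.75  0.84  0.67  1.14 -0.49  1.33 -1.35]
```

View pics/c4.png

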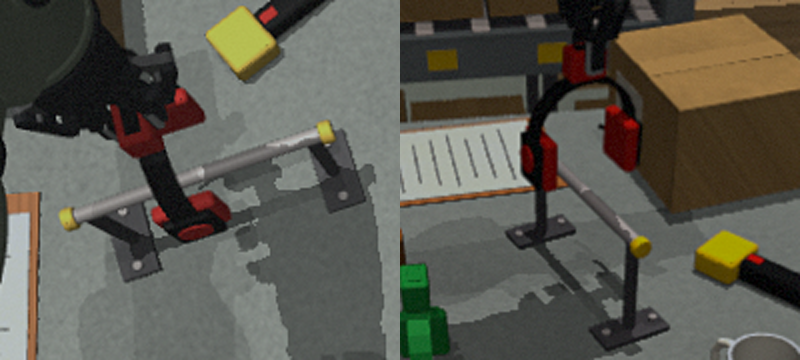

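```bash
python3 -c "
from h import *
u=np.array([.94,.342,0])
for P in ([568,271,297],):
  P=np.array(P);print(proj('top',[P-73*u+[0,0,-106]]),'seen 148.5 215.5'); print(proj('side',[P-73*u+[0,0,-106],P+44*u+[0,0,-106]]),'side')
print(proj('side',[568,272,132]),proj('top',[568,272,132]))
"
```

```text
[[148.5884421  215.60960854]] seen 148.5 215.5
[[313.78329309 120.82822223]
 [357.60654315 109.13884018]] side
[[341.06974476 135.04940997]] [[148.02215883 188.29219808]]
```

The visible ear disc, at top px (148.5, 215.5), matches the prediction within 0.2 px. I'm lowering.

Emit:
{"fn": "arm_command", "kwargs": {"deltas": [{"xyz": [0, 1, -20], "delta_rot": [0, 0, 0], "gripper": 0.2}, {"xyz": [0, 0, -25], "delta_rot": [0, 0, 0], "gripper": 0.2}, {"xyz": [0, 0, -25], "delta_rot": [0, 0, 0], "gripper": 0.2}, {"xyz": [0, 0, -20], "delta_rot": [0, 0, 0], "gripper": 0.2}, {"xyz": [0, 0, -15], "delta_rot": [0, 0, 0], "gripper": 0.2}, {"xyz": [0, 0, -8], "delta_rot": [0, 0, 0], "gripper": 0.2}, {"xyz": [0, 0, 0], "delta_rot": [0, 0, 0], "gripper": 0.2}]}}

```text
time: 7.52
tcp_pos: [573.9, 271.6, 197.9]
tool_rot: [2.57, -1.803, 0.002]
wrist_force: [0.7, 0.6, -2.4]
opening: 29.3
```

```bash
python3 -c "
from h import *;rep()"
```

```text
7.525 tcp [573.9 271.6 197.9] xdir -70.1 z [-0.    -0.002 -1.   ] F [ 0.7  0.6 -2.4] open 29.3 q [-0.75  0.94  0.62  1.32 -0.57  1.06 -1.27]
```

Emit:
{"fn": "arm_command", "kwargs": {"deltas": [{"xyz": [-2, 0, -8], "delta_rot": [0, 0, 0], "gripper": 0.2}, {"xyz": [-1, 0, -6], "delta_rot": [0, 0, 0], "gripper": 0.2}, {"xyz": [0, 0, -4], "delta_rot": [0, 0, 0], "gripper": 0.2}, {"xyz": [0, 0, 0], "delta_rot": [0, 0, 0], "gripper": 0.2}]}}

```text
time: 8.02
tcp_pos: [571.0, 271.8, 179.8]
tool_rot: [2.571, -1.804, 0.003]
wrist_force: [-0.0, -0.7, -2.7]
opening: 28.8
```

```bash
python3 -c "
from h import *;rep()
t=snap('top','t5.png');s=snap('side','s5.png')
a=cv2.resize(t[100:280,50:250],(400,360),interpolation=2);b=cv2.resize(s[50:190,260:415],(400,360),interpolation=2)
cv2.imwrite('pics/c5.png',np.hstack([a,b])[:,:,::-1])"
```

```text
8.025 tcp [571.  271.8 179.8] xdir -70.1 z [ 0.001 -0.001 -1.   ] F [-0.  -0.7 -2.7] open 28.8 q [-0.75  0.95  0.61  1.35 -0.58  1.01 -1.26]
```

View pics/c5.png

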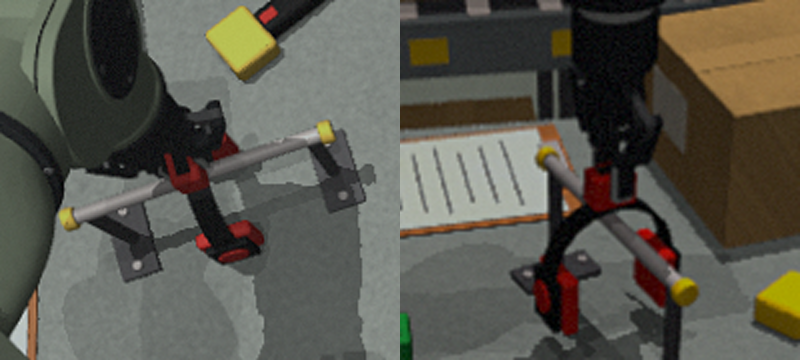

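The band straddles the bar with one cup on each side (near cup at crop (230,242)). I'm easing it down until the bar carries the weight.

Emit:
{"fn": "arm_command", "kwargs": {"deltas": [{"xyz": [0, 0, -3], "delta_rot": [0, 0, 0], "gripper": 0.2}, {"xyz": [0, 0, -3], "delta_rot": [0, 0, 0], "gripper": 0.2}, {"xyz": [0, 0, 0], "delta_rot": [0, 0, 0], "gripper": 0.2}]}}

```text
time: 8.5
tcp_pos: [571.3, 271.8, 173.9]
tool_rot: [-2.572, 1.804, -0.004]
wrist_force: [-0.7, 0.2, -2.5]
opening: 28.7
```

Emit:
{"fn": "arm_command", "kwargs": {"deltas": [{"xyz": [0, 0, -2], "delta_rot": [0, 0, 0], "gripper": 0.2}, {"xyz": [0, 0, 0], "delta_rot": [0, 0, 0], "gripper": 0.2}]}}

```text
time: 8.75
tcp_pos: [571.3, 271.8, 171.8]
tool_rot: [-2.572, 1.804, -0.004]
wrist_force: [0.7, -0.3, -1.9]
opening: 29.0
```

Emit:
{"fn": "arm_command", "kwargs": {"deltas": [{"xyz": [0, 0, -1.5], "delta_rot": [0, 0, 0], "gripper": 0.2}, {"xyz": [0, 0, 0], "delta_rot": [0, 0, 0], "gripper": 0.2}]}}

```text
time: 9.0
tcp_pos: [571.6, 271.9, 171.3]
tool_rot: [-2.571, 1.803, -0.004]
wrist_force: [-0.4, 1.0, -0.9]
opening: 29.2
```

Emit:
{"fn": "arm_command", "kwargs": {"deltas": [{"xyz": [0, 0, -1.5], "delta_rot": [0, 0, 0], "gripper": 0.2}, {"xyz": [0, 0, 0], "delta_rot": [0, 0, 0], "gripper": 0.2}]}}

```text
time: 9.25
tcp_pos: [571.7, 271.9, 171.4]
tool_rot: [-2.57, 1.802, -0.005]
wrist_force: [-1.1, 0.3, -0.7]
opening: 28.9
```

Bar contact: the tool stopped sinking and the load came off. I'm opening gently.

Emit:
{"fn": "arm_command", "kwargs": {"deltas": [{"xyz": [0, 0, 0], "delta_rot": [0, 0, 0], "gripper": 0.38}, {"xyz": [0, 0, 0], "delta_rot": [0, 0, 0], "gripper": 0.45}, {"xyz": [0, 0, 0], "delta_rot": [0, 0, 0], "gripper": 0.6}, {"xyz": [0, 0, 0], "delta_rot": [0, 0, 0], "gripper": 0.8}, {"xyz": [0, 0, 0], "delta_rot": [0, 0, 0], "gripper": 0.8}, {"xyz": [0, 0, 0], "delta_rot": [0, 0, 0], "gripper": 0.8}], "squeeze": 20}}

```text
time: 10.0
tcp_pos: [572.0, 272.0, 171.1]
tool_rot: [-2.57, 1.802, -0.006]
wrist_force: [0.2, -0.4, 0.3]
opening: 68.5
```

```bash
python3 -c "
from h import *;rep()
t=snap('top','t6.png');s=snap('side','s6.png')
a=cv2.resize(t[100:280,50:250],(400,360),interpolation=2);b=cv2.resize(s[50:190,260:415],(400,360),interpolation=2)
cv2.imwrite('pics/c6.png',np.hstack([a,b])[:,:,::-1])"
```

```text
10.0 tcp [572.  272.  171.1] xdir -70.1 z [ 0.005  0.    -1.   ] F [ 0.2 -0.4  0.3] open 68.5 q [-0.75  0.96  0.6   1.36 -0.59  0.99 -1.25]
```

View pics/c6.png

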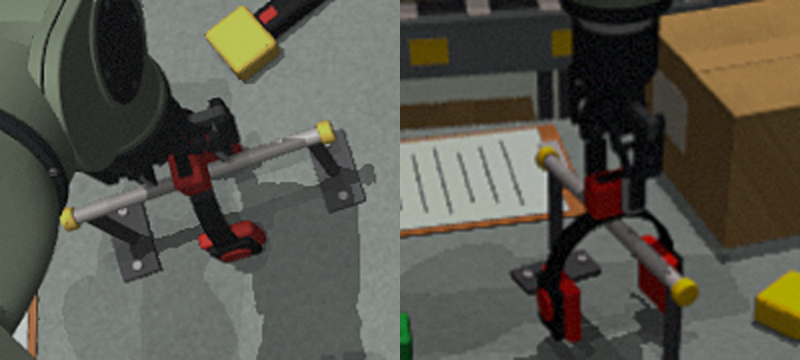

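The headset rests on the bar with the fingers open on both sides of the pack. I'm going straight up and then aside for a clear look.

Emit:
{"fn": "arm_command", "kwargs": {"deltas": [{"xyz": [0, 0, 8], "delta_rot": [0, 0, 0], "gripper": 0.8}, {"xyz": [0, 0, 15], "delta_rot": [0, 0, 0], "gripper": 0.8}, {"xyz": [0, 0, 30], "delta_rot": [0, 0, 0], "gripper": 0.8}, {"xyz": [0, 0, 35], "delta_rot": [0, 0, 0], "gripper": 0.8}, {"xyz": [-30, 0, 20], "delta_rot": [0, 0, 0], "gripper": 0.8}, {"xyz": [-40, 0, 0], "delta_rot": [0, 0, 0], "gripper": 0.8}, {"xyz": [-40, 0, 0], "delta_rot": [0, 0, 0], "gripper": 0.8}, {"xyz": [-20, 0, 0], "delta_rot": [0, 0, 0], "gripper": 0.8}, {"xyz": [0, 0, 0], "delta_rot": [0, 0, 0], "gripper": 0.8}, {"xyz": [0, 0, 0], "delta_rot": [0, 0, 0], "gripper": 0.8}]}}

```text
time: 11.35
tcp_pos: [439.2, 270.8, 291.2]
tool_rot: [-2.563, 1.8, -0.01]
wrist_force: [-0.9, -0.1, 0.1]
opening: 68.6
```

```bash
python3 -c "
from h import *;rep()
t=snap('top','t7.png');s=snap('side','s7.png')
a=cv2.resize(t[100:280,50:250],(400,360),interpolation=2);b=cv2.resize(s[50:190,260:415],(400,360),interpolation=2)
cv2.imwrite('pics/c7.png',np.hstack([a,b])[:,:,::-1])
u=np.array([.94,.342,0]);P=np.array([569,272,162])
print(proj('top',[P+[0,0,17],P-73*u+[0,0,-106]]),proj('side',[P+[0,0,17],P-73*u+[0,0,-106]]))
s0=cv2.imread('pics/side0.png')[:,:,::-1]
print('blue diff',np.abs(s[335:450,355:455].astype(int)-s0[335:450,355:455]).mean())"
```

```text
11.35 tcp [439.2 270.8 291.2] xdir -70.1 z [ 0.011  0.005 -1.   ] F [-0.9 -0.1  0.1] open 68.6 q [-0.99  0.65  0.71  1.65 -0.49  1.01 -1.34]
[[140.20511339 181.42791053]
 [168.51076351 228.16180274]] [[341.72806978 117.77585709]
 [315.46774739 168.7449804 ]]
blue diff 2.398608695652174
```

View pics/c7.png

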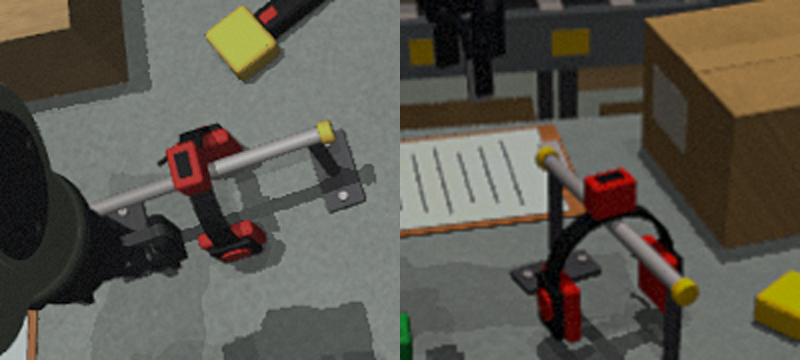

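The clear view has the pack's inset at top px (141.5, 181.5) and side px (341.4, 119). The prediction for a proper hang was (140.2, 181.4) and (341.7, 117.8). The headset is upright and square with one cup on each side, and the gripper is well clear.

```bash
python3 -c "
from rig import manip; print(manip.close_job())"
```

```text
the job is handed in; nothing more can be done
None
```

The red headset hangs near the middle of the bar, band across it and one ear cup on each side. I handed the job in at about 11.5 s of the 48 s; no verdict was reported.

- **Placing:** I gripped the red pack across its width, lifted it clear and lowered it over the bar. I let go once the tool stopped sinking and the load had come off the gripper.
- **Final position:** In both cameras the pack sits within about 2 px (roughly 3 mm) of where a correctly hung headset should appear. It looked upright and square to the bar.
- **Blue headset:** Its part of the side picture is essentially unchanged (average difference of 2.4 out of 255), and the arm never went near it.
- **Robot:** It finished more than 100 mm away from the headset, with the wrist force at about zero.

No check failed. The bar's calibrated position differed by 3–4 mm between the two cameras, well inside the limits. I did not measure the final tilt, the load on the rail or the settling speed directly.

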